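# Stack the storage pots on their stand

### The arm

A 6-joint arm with a two-finger parallel gripper is mounted at the origin on a cart in front of the work surface, level with it; the furniture and walls round the work are solid. World frame = base frame: x ahead of the robot, y to its left, z up, the work surface at z = 0. Lengths are in m, angles in rad, forces in N, time in s.
With the tool pointing down it reaches from about 0.325 to 0.775 m from the base axis. Payload 5.5 kg.
Tool frame: the origin (TCP) lies at the very end of the fingers, on their centre line; the grasp point (between the pads) lies 19 mm behind it; z points along the fingers, y is the line along which they close (so a half turn about z gives the same grasp; the last joint's range is limited). The gripper opens to 85 mm and grips with 20 to 120 N. Pads are 22 mm wide; open, the fingers measure 114 mm over their backs; the gripper's body (76 mm by 85 mm) begins 54 mm behind the grasp point. The pads swing forward as they close: fully open they stand 13 mm farther back than shut.
Start: joints at [-1.344, 0.091, 1.231, -0, 1.82, -0.057], TCP at [0.168, -0.576, 0.231] pointing down, gripper open.
Joint ranges: [-2.87, 2.87], [-0.86, 2.18], [0.17, 2.46], [-1.51, 4.65], [0.06, 2.69], [-2.65, 2.65]. Speed limits (rad/s): [2.57, 2.57, 3.01, 3.14, 3.14, 3.14].

### API

Orientations are given as a rotation vector (axis times angle).
In Python, from bench import robot gives the robot as it stands.
- The arm moves only by the shell command python3 -m creep 'ROWS' [OPENING]. ROWS is JSON, a list of rows, each a list of 6 numbers: the shift along the world's x, y, z scaled (see below), then the turn, a rotation vector about the world's x, y, z scaled (see below). A call has 1 to 5 rows; each row is the pose to reach, as a shift and turn from the pose commanded when the call began, turning the shorter way round; what a row does not reach only later rows make up. The controller multiplies each number of a shift by 20 cm and each number of a turn by 360 degrees. A row lasts 1/12 s, in which the tool goes at most 41.7 mm and 7.16 degrees, less where a joint would pass 70% of its speed; a pose out of reach is approached as far as the arm can. A call with a number of a shift or a turn outside -1 to 1 is refused whole. A call with a gripper value outside its range is refused whole. OPENING is the gripper command: -1 is shut, 1 is fully open, values between are in proportion, set as the call begins (- or left out, the last holds). The fingers move at their own pace and stop on an object; the grip force is fixed at half the most. Time passes only in rows, so rows that repeat a pose let the fingers close. It gives the time, the measured TCP pose, the force, the opening and the grip force at its end, in the units of the state.
- robot.get_state(): the state, without advancing time (a new reading comes with each control period).
- robot.get_image(name): name is "scene" or "top" or "wrist"; returns a dict with "color" (400x640x3 uint8, red, green, blue), "fx", "fy", "cx", "cy" (pixels), "rvec" (rotation vector, rad) and "tvec" (3), from world to camera coordinates, as OpenCV has them. Camera axes: x right, y down, z forward; pixel columns grow to the right and rows downward; lengths in m; the calibration is good to about 2 mm. A picture is of the moment at which its call begins. There is no depth.
- robot.job_done(): hands the job in; it is judged then, once.
The state is a dict: "time": time; "joint_positions": joint angles; "joint_velocities": joint speeds; "tau": joint torques, N m; "eef_pos": TCP position; "eef_rot": TCP orientation; "contact_force": force on the tool from outside, world axes, zero at the start; "torque": the same for the moment, N m; "opening": finger opening in m; "grip_force": force on a finger pad.
Only numpy, scipy, OpenCV 4.12 (cv2) and the standard library are available. Lean on these libraries where they do the work, as an engineer would, in place of code of your own. Each camera call takes 0.05 s, during which the arm holds its last target. There are 200 camera calls.

### The job

Stack the three white stoneware pots on the round wooden stand, the widest at the bottom, then the middle one, then the smallest, each with its foot down in the neck of the pot below, and finish with the wooden lid on top. Put them on one at a time in that order, set each one down rather than dropping it, and leave the espresso cup, salt shaker, spice jar and pepper mill standing where they are.

Things in the scene. Friction and masses are not known exactly. Their poses are not given: they have to be found in the camera images.
- stand: Fixed round stand of mid-brown wood, 100 mm across. A rim 10 mm wide and 12 mm high surrounds a flat recess 80 mm across, whose floor is 6 mm above the worktop. Origin: centre of its underside; z up.
- pot_large: Widest white stoneware pot, loose, open at the top, 56 mm high, 0.2 kg. Flat foot 60 mm across; body 68 mm across from 6 to 42 mm above the foot, then a straight neck 61 mm across from 47 mm up; mouth 51 mm across, wall 5 mm. Origin: centre of its underside; z up. Stands in the stand's recess with its origin 6 mm above the stand's.
- pot_medium: Middle white stoneware pot, loose, open-topped, 52 mm high, 0.16 kg. Foot 47 mm across, 10 mm high, its lowest 5 mm bevelled to 39; body 58 mm across from z = 10 (flat shoulder) to 40, then a straight neck 51 across; mouth 41 across. Origin: centre of underside; z up. Its foot fits the mouth of pot_large with 2 mm to spare all round; seated, its origin is 46 mm above pot_large's.
- pot_small: Smallest white stoneware pot, loose, open-topped, 48 mm high, 0.11 kg. Foot 37 mm across, 10 mm high, its lowest 5 mm bevelled to 29; body 48 mm across from z = 10 (flat shoulder) to 38, then a straight neck 41 across; mouth 31 across. Origin: centre of underside; z up. Its foot fits the mouth of pot_medium with 2 mm to spare all round; seated, its origin is 42 mm above pot_medium's.
- lid: Loose pale wooden lid, 0.04 kg, standing upright: plug below, 27 mm across, 8 mm high, its lowest 4 mm bevelled to 21; disc 40 mm across from z = 8 to 14; straight round knob 16 mm across from z = 14 to 38 (its top). Origin: centre of underside; z up. The plug fits the mouth of pot_small with 2 mm to spare all round; seated, its origin is 40 mm above pot_small's.
- espresso_cup: Bystander: loose espresso cup with a terracotta-coloured inside, 62 x 92 x 51 mm with its handle. Origin under the middle of that outline; the handle points to the cup's own -y, the bowl is centred 14 mm to +y.
- salt_shaker: Bystander: loose glass salt shaker with a grey cap, 44 mm across, 90 mm high. Origin: centre of its underside.
- spice_jar: Bystander: loose spice jar with a black cap, 41 mm across, 105 mm high. Origin: centre of its underside.
- pepper_mill: Bystander: loose dark wooden pepper mill, 58 mm across, 160 mm high. Origin: centre of its underside.
Mind the look-alikes: they are no part of the job. Leave any blue or yellow look-alike of the pot_medium alone. Several things have the shape of the lid; the one meant has the colours described above.

How it is judged:
By the outcome, as a careful person would: the job done as asked, in the order asked, and still so for the second after the job is handed in, with the robot touching nothing.
It also fails if it takes over 104 s, if anything falls off the work surface, if the arm or the gripper's body presses on something with over 40 N, if the wrist force passes 120 N, or if a joint passes its speed limit or range.

## Working session

There is one attempt and no reset: what is moved stays moved. The work goes in short steps, Python scripts to look and compute and a shell command to move; the robot and the scene stay as the last step left them, time stands still between calls to the robot, and variables do not carry over. Pictures are saved under pics/ and viewed, at most 14 in all, crops included, and the job is handed in when it is done.

```bash
mkdir -p pics; ls
cat > h.py <<'E'
import numpy as np, cv2
from bench import robot
def snap(n,f):
    d=robot.get_image(n); np.save(f'pics/{f}.npy',d,allow_pickle=True)
    cv2.imwrite(f'pics/{f}.png',cv2.cvtColor(d['color'],cv2.COLOR_RGB2BGR)); return d
def load(f): return np.load(f'pics/{f}.npy',allow_pickle=True).item()
def cast(d,u,v,z):
    R=cv2.Rodrigues(np.array(d['rvec'],float))[0]; t=np.array(d['tvec'],float)
    c=-R.T@t; r=R.T@np.array([(u-d['cx'])/d['fx'],(v-d['cy'])/d['fy'],1.])
    return c+r*(z-c[2])/r[2]
def proj(d,p):
    K=np.array([[d['fx'],0,d['cx']],[0,d['fy'],d['cy']],[0,0,1.]])
    return cv2.projectPoints(np.array(p,float).reshape(-1,1,3),np.array(d['rvec'],float),np.array(d['tvec'],float),K,None)[0].reshape(-1,2)
E
python3 - <<'E'
from h import *
s=robot.get_state();print({k:np.round(v,3).tolist() for k,v in s.items()})
for n in('scene','top'):
    d=snap(n,n+'0'); R=cv2.Rodrigues(np.array(d['rvec'],float))[0];print(n,-R.T@np.array(d['tvec']),d['fx'])
E
```

```text
pics
{'time': 0.0, 'joint_positions': [-1.344, 0.092, 1.232, 0.0, 1.82, -0.057], 'joint_velocities': [-0.0, -0.0, 0.001, -0.001, 0.0, -0.0], 'tau': [-0.0, -45.873, -41.802, -0.0, 0.012, -0.0], 'eef_pos': [0.168, -0.576, 0.23], 'eef_rot': [-3.108, -0.444, 0.0], 'contact_force': [-0.264, -0.229, 0.544], 'torque': [0.044, 0.028, -0.037], 'grip_force': 0.0, 'opening': 0.085}
scene [0.01761918 0.81052419 0.85458851] 450.2123489933743
top [ 0.39916808 -0.02456608  1.02105349] 376.92978415703055
```

View pics/scene0.png

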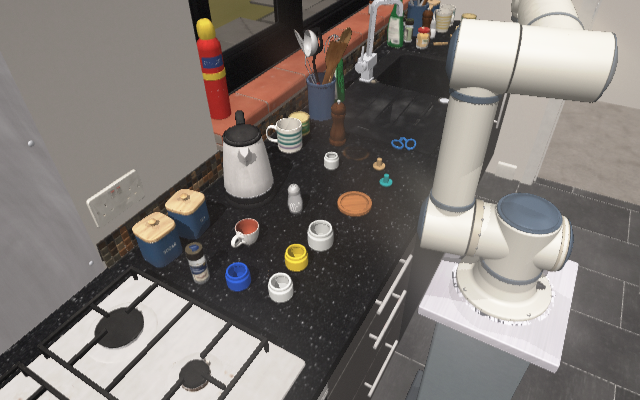

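View pics/top0.png

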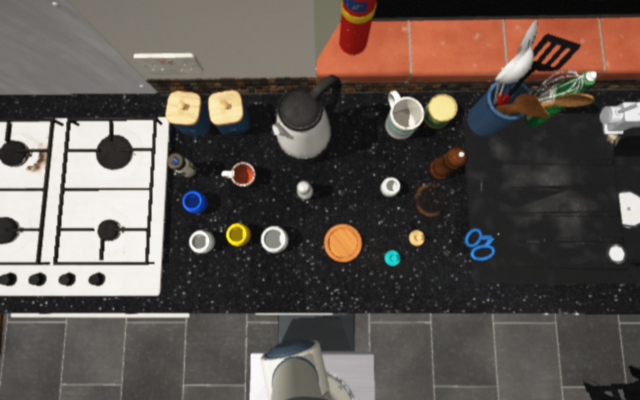

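Run:
```python
from h import *
im=cv2.imread('pics/top0.png')
a=cv2.resize(im[165:285,180:460],(784,336),interpolation=cv2.INTER_CUBIC)
s=cv2.imread('pics/scene0.png')
b=cv2.resize(s[130:320,220:420],(252,240),interpolation=cv2.INTER_CUBIC)
b2=cv2.resize(s[140:220,310:430],(360,240),interpolation=cv2.INTER_CUBIC)
o=np.zeros((576,784,3),np.uint8);o[:336]=a;o[336:,:252]=b;o[336:,260:620]=b2
cv2.imwrite('pics/c1.png',o)
hsv=cv2.cvtColor(im,cv2.COLOR_BGR2HSV)
w=((hsv[...,1]<40)&(hsv[...,2]>130)).astype(np.uint8)
for n,(u,v),z in(('large',(274,239),.056),('med',(202,241),.052),('small',(390,186),.048)):
    m=np.zeros_like(w);m[v-20:v+20,u-20:u+20]=w[v-20:v+20,u-20:u+20]
    c=max(cv2.findContours(m,cv2.RETR_EXTERNAL,cv2.CHAIN_APPROX_NONE)[0],key=cv2.contourArea)
    (x,y),r=cv2.minEnclosingCircle(c); d=load('top0')
    print(n,x,y,r,cast(d,x,y,z),cast(d,x,y,z*.5), 'diam', 2*r/d['fx']*(1.02-z*.6))
for n,(u,v),z,lo,hi in(('stand',(343,243),.012,8,20),('lid',(417,238),.014,10,25)):
    k=((hsv[...,0]>=5)&(hsv[...,0]<=25)&(hsv[...,1]>70)&(hsv[...,2]>100)).astype(np.uint8)
    m=np.zeros_like(k);m[v-25:v+25,u-25:u+25]=k[v-25:v+25,u-25:u+25]
    c=max(cv2.findContours(m,cv2.RETR_EXTERNAL,cv2.CHAIN_APPROX_NONE)[0],key=cv2.contourArea)
    (x,y),r=cv2.minEnclosingCircle(c); print(n,x,y,r,cast(d,x,y,z),'diam',2*r/d['fx'])
for n,u,v,z in(('mill top',461,153,.16),('salt top',305,187,.09),('cup',243,174,.051),('spicetop',177,159,.105),('teal',392,258,.01),('scissors',480,244,0)):print(n,cast(d,u,v,z))
```

```text
large 273.35980224609375 238.8095245361328 13.316817283630371 [0.44330854 0.09709648 0.056     ] [0.44458923 0.10062639 0.028     ] diam 0.06969843785600453
med 199.94143676757812 241.3648681640625 11.52960205078125 [0.43755905 0.28714907 0.052     ] [0.43858909 0.29551248 0.026     ] diam 0.06049121606725043
small 389.83056640625 186.23553466796875 9.723631858825684 [ 0.57947453 -0.20520266  0.048     ] [ 0.58392172 -0.20965799  0.024     ] diam 0.051139837198180965
stand 342.4666748046875 242.59629821777344 19.383249282836914 [ 0.43468625 -0.08168173  0.012     ] diam 0.10284806400314479
lid 416.29998779296875 237.6999969482422 8.184239387512207 [ 0.44690458 -0.27684653  0.014     ] diam 0.04342580359265331
mill top [ 0.63640386 -0.35212279  0.16      ]
salt top [0.57111742 0.01478394 0.09      ]
cup [0.61425618 0.18027166 0.051     ]
spicetop [0.64208541 0.3367876  0.105     ]
teal [ 0.39390354 -0.21182802  0.01      ]
scissors [ 0.43026118 -0.44852238  0.        ]
```

View pics/c1.png

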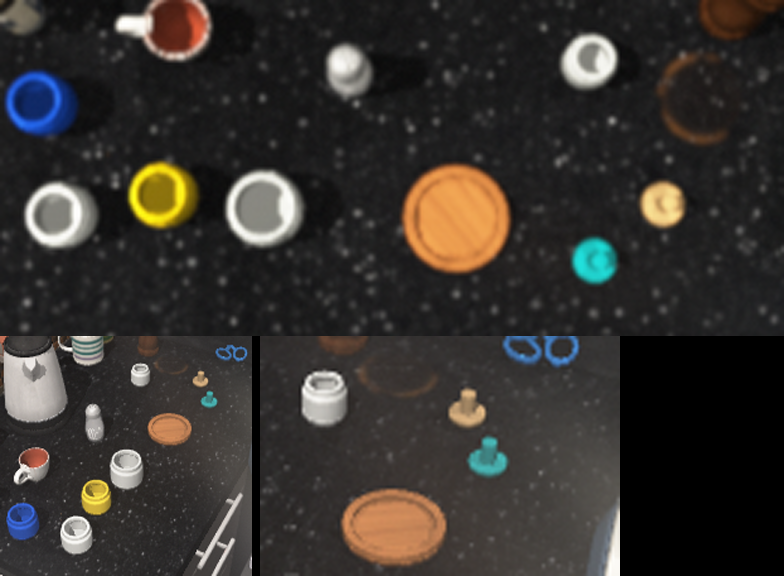

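Choice: the white pots are large at top (274,239), medium at (201,241) and small at (390,186). I leave the blue pot (194,202) and the yellow pot (238,234). The lid is the pale wooden one at (417,238), not the teal one at (392,258). The stand is at (343,243), and the brown ring at (428,200) is only a mark. Measured diameters match the description to within 3.5 mm. Next I move above the large pot.

```bash
python3 -m creep '[[0.069,0.168,0,0,0,0.0102],[0.138,0.336,0,0,0,0.0204],[0.207,0.504,0,0,0,0.0306],[0.276,0.672,0,0,0,0.0408],[0.345,0.84,0,0,0,0.051]]' 1
python3 -m creep '[[0.069,0.168,0,0,0,0.0102],[0.138,0.336,0,0,0,0.0204],[0.207,0.504,0,0,0,0.0306],[0.276,0.672,0,0,0,0.0408],[0.345,0.84,0,0,0,0.051]]'
python3 -m creep '[[0.069,0.168,0,0,0,0.0102],[0.138,0.336,0,0,0,0.0204],[0.207,0.504,0,0,0,0.0306],[0.276,0.672,0,0,0,0.0408],[0.345,0.84,0,0,0,0.051]]'
python3 -m creep '[[0.069,0.168,0,0,0,0.0102],[0.138,0.336,0,0,0,0.0204],[0.207,0.504,0,0,0,0.0306],[0.276,0.672,0,0,0,0.0408],[0.345,0.84,0,0,0,0.051]]'
python3 -m creep '[[0,0,0,0,0,0],[0,0,0,0,0,0],[0,0,0,0,0,0]]'
python3 - <<'E'
from h import *
d=snap('wrist','w0');R=cv2.Rodrigues(np.array(d['rvec'],float))[0];s=robot.get_state()
print(-R.T@np.array(d['tvec']),R,d['fx'],s['eef_pos'],s['eef_rot'],s['joint_positions'])
E
```

```text
time: 0.52
eef_pos: [0.2372, -0.4063, 0.2306]
eef_rot: [-2.997, -0.938, -0.0]
contact_force: [1.3, 0.5, 0.9]
opening: 0.0856
grip_force: 0.0
time: 0.93
eef_pos: [0.3061, -0.2383, 0.2309]
eef_rot: [-2.81, -1.405, 0.0]
contact_force: [1.4, 0.7, 0.5]
opening: 0.0853
grip_force: 0.0
time: 1.35
eef_pos: [0.3751, -0.0702, 0.2311]
eef_rot: [2.549, 1.836, 0.0]
contact_force: [0.8, -1.7, -0.1]
opening: 0.0854
grip_force: 0.0
time: 1.77
eef_pos: [0.4441, 0.098, 0.2309]
eef_rot: [-2.223, -2.22, 0.0]
contact_force: [0.5, -0.7, 0.3]
opening: 0.0853
grip_force: 0.0
time: 2.02
eef_pos: [0.4437, 0.0959, 0.2308]
eef_rot: [-2.227, -2.215, 0.002]
contact_force: [0.4, -0.5, 0.1]
opening: 0.0856
grip_force: 0.0
[0.44280484 0.17757615 0.37309515] [[ 0.99998419 -0.00537996 -0.00163768]
 [-0.00459717 -0.94975268  0.31296758]
 [-0.00323915 -0.3129551  -0.9497624 ]] 300.9662105837371 [0.4437825  0.09535675 0.23106634] [ 2.22838653e+00  2.21446800e+00 -1.12003157e-03] [ 1.37005288e-01 -3.02325435e-01  1.59729712e+00 -4.49459903e-04
  1.84718792e+00  1.43148318e-01]
```

View pics/w0.png

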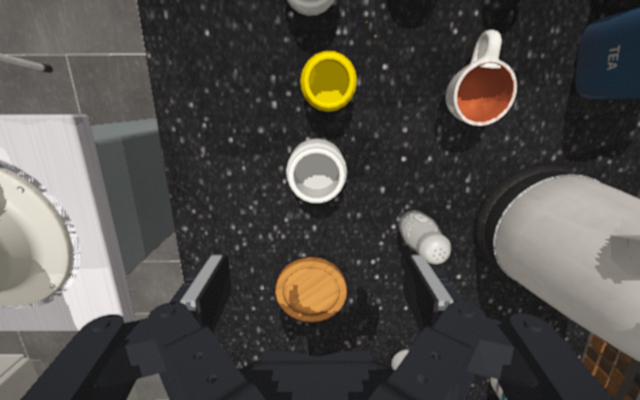

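The wrist picture shows the large pot at (317,171), the stand at (312,290), and the yellow look-alike at (328,80). Both targets can be measured from here.

```bash
cat >> h.py <<'E'
def blob(d,box,kind):
    u0,u1,v0,v1=box
    hsv=cv2.cvtColor(d['color'],cv2.COLOR_RGB2HSV).astype(int)
    if kind=='w': k=(hsv[...,1]<45)&(hsv[...,2]>115)
    else: k=(hsv[...,0]>=5)&(hsv[...,0]<=25)&(hsv[...,1]>60)&(hsv[...,2]>70)
    m=np.zeros(k.shape,np.uint8); m[v0:v1,u0:u1]=k[v0:v1,u0:u1]
    m=cv2.morphologyEx(m,cv2.MORPH_OPEN,np.ones((3,3)))
    c=max(cv2.findContours(m,cv2.RETR_EXTERNAL,cv2.CHAIN_APPROX_NONE)[0],key=cv2.contourArea)
    return cv2.convexHull(c).reshape(-1,2).astype(float)
def circ(P):  # least squares circle of xy points
    A=np.c_[2*P,np.ones(len(P))];s=np.linalg.lstsq(A,(P**2).sum(1),rcond=None)[0]
    return s[0],s[1],np.sqrt(s[2]+s[0]**2+s[1]**2)
E
python3 - <<'E'
from h import *
d=load('w0')
h=blob(d,(280,355,130,212),'w')
print('u',h[:,0].min(),h[:,0].max(),'v',h[:,1].min(),h[:,1].max())
vm=h[:,1].mean()
t=h[h[:,1].argmin()];b=h[h[:,1].argmax()]
print('top->y',cast(d,t[0],t[1],.006)[1]-.034,'bot->y',cast(d,b[0],b[1]+1,.056)[1]+.0305)
l=h[h[:,0].argmin()];r=h[h[:,0].argmax()]
print('l,r at .042',cast(d,*l,.042),cast(d,r[0]+1,r[1],.042))
# lower half of outline = rim
v=h[:,1]; P=np.array([cast(d,x+.5,y+.5,.056)[:2] for x,y in h[v>v.min()+.6*(v.max()-v.min())]]);print('rim circ',circ(P))
h=blob(d,(265,360,245,335),'o');P=np.array([cast(d,x+.5,y+.5,.012)[:2] for x,y in h]);print('stand',circ(P),(P.max(0)+P.min(0))/2,np.ptp(P,axis=0))
E
```

```text
u 286.0 346.0 v 138.0 202.0
top->y 0.09903493208337635 bot->y 0.0979206919637837
l,r at .042 [0.40743676 0.0962424  0.042     ] [0.47609891 0.10509974 0.042     ]
rim circ (np.float64(0.44197142180088594), np.float64(0.09916410882459313), np.float64(0.03196389501436642))
stand (np.float64(0.4332832599871704), np.float64(-0.07850648089566449), np.float64(0.05246744758732581)) [ 0.43369466 -0.07760304] [0.10175038 0.10681959]
```

```bash
python3 -m creep '[[-0.01,0.0125,-0.12,0,0,0],[-0.01,0.0125,-0.27,0,0,0],[-0.01,0.0125,-0.42,0,0,0],[-0.01,0.0125,-0.55,0,0,0],[-0.01,0.0125,-0.65,0,0,0]]'
python3 -m creep '[[0,0,-0.12,0,0,0],[0,0,-0.24,0,0,0],[0,0,-0.35,0,0,0],[0,0,-0.425,0,0,0],[0,0,-0.475,0,0,0]]'
python3 -m creep '[[0,0,0,0,0,0],[0,0,0,0,0,0],[0,0,0,0,0,0],[0,0,0,0,0,0],[0,0,0,0,0,0]]' -0.2
python3 -m creep '[[0,0,0,0,0,0],[0,0,0,0,0,0],[0,0,0,0,0,0],[0,0,0,0,0,0],[0,0,0,0,0,0]]'
python3 -m creep '[[0,0,0.01,0,0,0],[0,0,0.03,0,0,0],[0,0,0.06,0,0,0],[0,0,0.11,0,0,0],[0,0,0.16,0,0,0]]'
```

```text
time: 2.48
eef_pos: [0.441, 0.0969, 0.0989]
eef_rot: [-2.23, -2.212, 0.002]
contact_force: [0.2, 0.3, 0.4]
opening: 0.0852
grip_force: 0.0
time: 2.9
eef_pos: [0.4409, 0.0969, 0.0044]
eef_rot: [-2.23, -2.212, 0.003]
contact_force: [-0.6, 0.5, -0.9]
opening: 0.0851
grip_force: 0.0
time: 3.32
eef_pos: [0.4424, 0.0985, 0.007]
eef_rot: [2.227, 2.215, 0.001]
contact_force: [0.3, -0.4, -2.2]
opening: 0.0658
grip_force: 67.0
time: 3.73
eef_pos: [0.4423, 0.0986, 0.0068]
eef_rot: [2.227, 2.215, 0.001]
contact_force: [-0.0, 0.1, 2.3]
opening: 0.0656
grip_force: 67.5
time: 4.15
eef_pos: [0.4419, 0.0985, 0.0391]
eef_rot: [-2.227, -2.215, 0.0]
contact_force: [-0.8, 0.4, -2.6]
opening: 0.0659
grip_force: 67.2
```

```bash
python3 -m creep '[[0,0,0.06,0,0,0],[0,0,0.13,0,0,0],[0,0,0.19,0,0,0],[0,0,0.22,0,0,0],[0,0,0.23,0,0,0]]'
python3 -m creep '[[0,0,0,0,0,0],[0,0,0,0,0,0]]'
python3 - <<'E'
from h import *
a=snap('wrist','w1')['color'];b=snap('scene','s1')['color']
o=np.hstack([cv2.resize(a[150:400,150:480],(396,300)),cv2.resize(b[150:300,250:450],(400,300))])
cv2.imwrite('pics/c2.png',o[...,::-1])
print(robot.get_state()['opening'],robot.get_state()['torque'])
E
```

```text
time: 4.57
eef_pos: [0.443, 0.0986, 0.0865]
eef_rot: [2.226, 2.214, 0.004]
contact_force: [-0.4, -0.8, -2.5]
opening: 0.0659
grip_force: 67.2
time: 4.73
eef_pos: [0.4417, 0.0985, 0.0838]
eef_rot: [-2.227, -2.215, 0.001]
contact_force: [-0.4, 0.0, -2.8]
opening: 0.0656
grip_force: 67.2
0.06559443784781188 [-0.009014    0.02373452 -0.02312788]
```

View pics/c2.png

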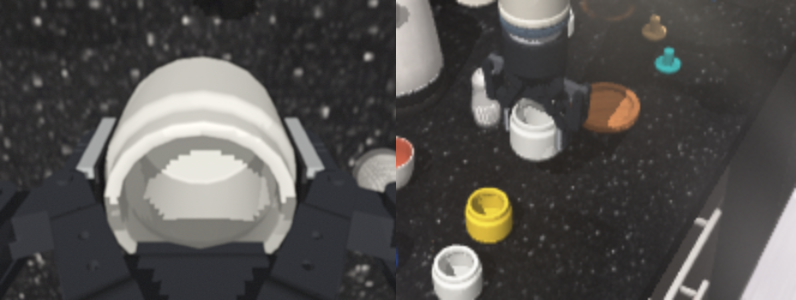

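The left panel shows the pot upright between the pads, its mouth centred near (205,195). The right panel shows it clear of the worktop at (535,135), with the stand beside it at (610,105). Next I carry it to the stand.

```bash
python3 -m creep '[[-0.004,-0.08,0,0,0,0],[-0.012,-0.22,0,0,0,0],[-0.02,-0.38,0,0,0,0],[-0.026,-0.52,0,0,0,0],[-0.03,-0.64,0,0,0,0]]'
python3 -m creep '[[-0.005,-0.1,0,0,0,0],[-0.009,-0.17,0,0,0,0],[-0.0115,-0.22,0,0,0,0],[-0.0125,-0.245,0,0,0,0],[-0.0125,-0.255,0,0,0,0]]'
python3 -m creep '[[0,0,-0.05,0,0,0],[0,0,-0.12,0,0,0],[0,0,-0.2,0,0,0],[0,0,-0.26,0,0,0],[0,0,-0.3,0,0,0]]'
python3 -m creep '[[0,0,-0.015,0,0,0],[0,0,-0.03,0,0,0],[0,0,-0.04,0,0,0],[0,0,-0.05,0,0,0],[0,0,-0.055,0,0,0]]'
```

```text
time: 5.25
eef_pos: [0.4353, -0.031, 0.0835]
eef_rot: [-2.227, -2.215, 0.002]
contact_force: [-0.3, 0.2, -2.3]
opening: 0.0653
grip_force: 67.2
time: 5.67
eef_pos: [0.4333, -0.0809, 0.0838]
eef_rot: [-2.228, -2.214, 0.001]
contact_force: [0.7, -0.7, -2.0]
opening: 0.0659
grip_force: 67.2
time: 6.08
eef_pos: [0.4325, -0.0795, 0.0219]
eef_rot: [-2.224, -2.215, 0.002]
contact_force: [-0.8, -0.5, -2.6]
opening: 0.0657
grip_force: 67.2
time: 6.5
eef_pos: [0.4339, -0.0806, 0.0137]
eef_rot: [2.227, 2.215, 0.001]
contact_force: [-0.9, 0.1, -2.8]
opening: 0.0654
grip_force: 67.2
```

```bash
python3 -m creep '[[0,0,-0.004,0,0,0],[0,0,-0.008,0,0,0],[0,0,-0.008,0,0,0]]'
python3 -m creep '[[0,0,-0.002,0,0,0],[0,0,-0.004,0,0,0],[0,0,-0.004,0,0,0]]'
```

```text
time: 6.75
eef_pos: [0.4338, -0.0806, 0.0127]
eef_rot: [2.227, 2.215, 0.001]
contact_force: [-2.3, 0.7, 3.4]
opening: 0.0658
grip_force: 67.7
time: 7.0
eef_pos: [0.4338, -0.0806, 0.0127]
eef_rot: [2.227, 2.215, 0.001]
contact_force: [-5.4, 0.7, 10.4]
opening: 0.0655
grip_force: 68.6
```

```bash
python3 -m creep '[[0,0,0,0,0,0],[0,0,0,0,0,0],[0,0,0,0,0,0],[0,0,0,0,0,0],[0,0,0,0,0,0]]' 1
python3 -m creep '[[0,0,0.05,0,0,0],[0,0,0.15,0,0,0],[0,0,0.3,0,0,0],[0,0,0.45,0,0,0],[0,0,0.6,0,0,0]]'
python3 -m creep '[[0,0,0.15,0,0,0],[0,0,0.28,0,0,0],[0,0,0.38,0,0,0],[0,0,0.45,0,0,0],[0,0,0.48,0,0,0]]'
python3 -m creep '[[0,0,0,0,0,0],[0,0,0,0,0,0],[0,0,0,0,0,0]]'
python3 - <<'E'
from h import *
d=snap('wrist','w2')
h=blob(d,(270,365,110,225),'w');v=h[:,1];print(h.min(0),h.max(0))
P=np.array([cast(d,x+.5,y+.5,.062)[:2] for x,y in h[v>v.min()+.6*np.ptp(v)]]);print('rim circ',circ(P))
t=h[v.argmin()];b=h[v.argmax()]
print('top->y',cast(d,t[0],t[1],.012)[1]-.034,'bot->y',cast(d,b[0],b[1]+1,.062)[1]+.0305)
l=h[h[:,0].argmin()];r=h[h[:,0].argmax()];print((cast(d,*l,.048)+cast(d,r[0]+1,r[1],.048))/2)
E
```

```text
time: 7.42
eef_pos: [0.4335, -0.0805, 0.0107]
eef_rot: [-2.227, -2.216, 0.0]
contact_force: [0.3, -0.0, 0.0]
opening: 0.0847
grip_force: 0.0
time: 7.83
eef_pos: [0.4332, -0.0804, 0.1328]
eef_rot: [2.227, 2.216, -0.0]
contact_force: [0.1, -0.2, 1.0]
opening: 0.0857
grip_force: 0.0
time: 8.25
eef_pos: [0.4341, -0.0807, 0.2305]
eef_rot: [2.224, 2.213, 0.004]
contact_force: [-0.1, -0.1, 0.2]
opening: 0.0858
grip_force: 0.0
time: 8.5
eef_pos: [0.4331, -0.0804, 0.2255]
eef_rot: [-2.226, -2.214, 0.002]
contact_force: [0.5, -0.2, -0.1]
opening: 0.0859
grip_force: 0.0
[287. 142.] [348. 207.]
rim circ (np.float64(0.4328652768987179), np.float64(-0.0791068048755459), np.float64(0.03103082696523741))
top->y -0.08032865945544257 bot->y -0.07995233392785918
[ 0.43262408 -0.07948493  0.048     ]
```

View pics/w2.png

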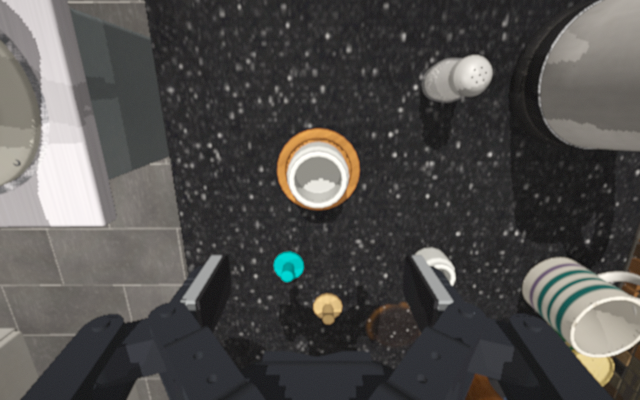

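The large pot sits in the stand's recess: pot rim centred at (318,175), stand at (318,170). The lid shows at (327,305) and the small pot at (433,265). Next is the medium pot.

```bash
python3 -m creep '[[0,0.1,0,0,0,0],[0.005,0.28,0,0,0,0],[0.01,0.48,0,0,0,0],[0.012,0.68,0,0,0,0],[0.012,0.88,0,0,0,0]]' 0.65
python3 -m creep '[[0.003,0.2,0,0,0,0],[0.006,0.4,0,0,0,0],[0.01,0.6,0,0,0,0],[0.01,0.8,0,0,0,0],[0.01,0.95,0,0,0,0]]'
python3 -m creep '[[0,0,0,0,0,0],[0,0,0,0,0,0],[0,0,0,0,0,0],[0,0,0,0,0,0]]'
python3 - <<'E'
from h import *
d=snap('wrist','w3')
g=cv2.cvtColor(d['color'],cv2.COLOR_RGB2HSV).astype(int)
p=proj(d,[.438,.29,.052])[0];print(p)
h=blob(d,(int(p[0])-45,int(p[0])+45,max(0,int(p[1])-45),int(p[1])+45),'w');v=h[:,1];print(h.min(0),h.max(0))
P=np.array([cast(d,x+.5,y+.5,.052)[:2] for x,y in h[v>v.min()+.6*np.ptp(v)]]);print('rim circ',circ(P))
t=h[v.argmin()];b=h[v.argmax()]
print('top->y',cast(d,t[0],t[1],.010)[1]-.029,'bot->y',cast(d,b[0],b[1]+1,.052)[1]+.0255)
l=h[h[:,0].argmin()];r=h[h[:,0].argmax()];print((cast(d,*l,.04)+cast(d,r[0]+1,r[1],.04))/2)
for lo,hi in((100,130),(22,32)):
    m=((g[...,0]>lo)&(g[...,0]<hi)&(g[...,1]>150)&(g[...,2]>60)).astype(np.uint8);c=max(cv2.findContours(m,0,1)[0],key=cv2.contourArea);x,y,w,hh=cv2.boundingRect(c)
    print('other',x,y,w,hh,[cast(d,a,y+hh/2,.03) for a in(x,x+w)],[cast(d,x+w/2,a,.03) for a in (y,y+hh)])
E
```

```text
time: 8.97
eef_pos: [0.4352, 0.097, 0.2257]
eef_rot: [-2.228, -2.214, 0.002]
contact_force: [0.8, 0.0, 0.1]
opening: 0.0705
grip_force: 0.0
time: 9.38
eef_pos: [0.4368, 0.2883, 0.2253]
eef_rot: [-2.225, -2.217, 0.003]
contact_force: [-0.2, -0.5, 0.7]
opening: 0.0703
grip_force: 0.0
time: 9.72
eef_pos: [0.4379, 0.2844, 0.2265]
eef_rot: [2.228, 2.214, -0.001]
contact_force: [0.8, -0.4, 0.6]
opening: 0.0704
grip_force: 0.0
[318.08614649 173.32797057]
[291. 141.] [342. 195.]
rim circ (np.float64(0.43672792559700097), np.float64(0.2918602270402132), np.float64(0.027179938811967154))
top->y 0.29000638914707116 bot->y 0.2897897282694058
[0.4366821  0.29259866 0.04      ]
other 382 119 60 57 [array([0.50995745, 0.31396219, 0.03      ]), array([0.57727935, 0.31352026, 0.03      ])] [array([0.54075008, 0.34475425, 0.03      ]), array([0.54666834, 0.28083864, 0.03      ])]
other 308 216 49 57 [array([0.4250189, 0.1937158, 0.03     ]), array([0.48618286, 0.193336  , 0.03      ])] [array([0.45522192, 0.23173459, 0.03      ]), array([0.45601129, 0.15271917, 0.03      ])]
```

View pics/w3.png

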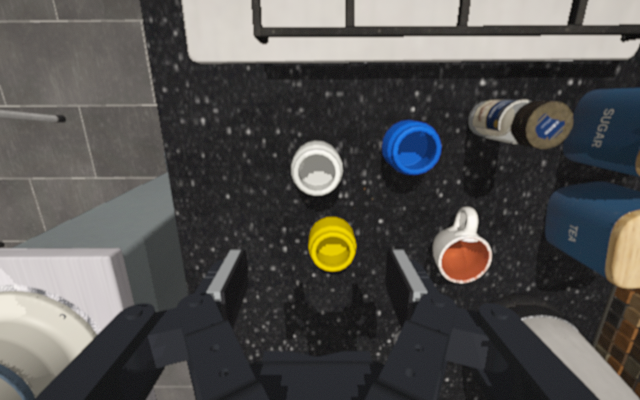

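The medium pot shows at (317,168), clear of blue (411,148) and yellow (332,244). There is room on both finger sides.

```bash
python3 -m creep '[[-0.0045,0.0255,-0.12,0,0,0],[-0.0045,0.0255,-0.27,0,0,0],[-0.0045,0.0255,-0.42,0,0,0],[-0.0045,0.0255,-0.55,0,0,0],[-0.0045,0.0255,-0.65,0,0,0]]'
python3 -m creep '[[0,0,-0.11,0,0,0],[0,0,-0.22,0,0,0],[0,0,-0.33,0,0,0],[0,0,-0.4,0,0,0],[0,0,-0.448,0,0,0]]'
python3 -m creep '[[0,0,0,0,0,0],[0,0,0,0,0,0],[0,0,0,0,0,0],[0,0,0,0,0,0],[0,0,0,0,0,0]]' -0.2
python3 -m creep '[[0,0,0,0,0,0],[0,0,0,0,0,0],[0,0,0,0,0,0],[0,0,0,0,0,0]]'
python3 -m creep '[[0,0,0.02,0,0,0],[0,0,0.06,0,0,0],[0,0,0.12,0,0,0],[0,0,0.2,0,0,0],[0,0,0.3,0,0,0]]'
python3 -m creep '[[0,0,0.11,0,0,0],[0,0,0.22,0,0,0],[0,0,0.32,0,0,0],[0,0,0.38,0,0,0],[0,0,0.4,0,0,0]]'
python3 -m creep '[[0,0,0,0,0,0],[0,0,0,0,0,0]]'
```

```text
time: 10.18
eef_pos: [0.4365, 0.2889, 0.0944]
eef_rot: [-2.229, -2.213, 0.003]
contact_force: [-0.1, -0.3, -0.6]
opening: 0.0704
grip_force: 0.0
time: 10.6
eef_pos: [0.4365, 0.2889, 0.0053]
eef_rot: [-2.229, -2.213, 0.004]
contact_force: [0.5, -0.5, -0.4]
opening: 0.0705
grip_force: 0.0
time: 11.02
eef_pos: [0.4375, 0.2908, 0.0083]
eef_rot: [2.227, 2.215, 0.002]
contact_force: [-0.4, -0.2, -1.3]
opening: 0.0559
grip_force: 63.7
time: 11.35
eef_pos: [0.437, 0.2906, 0.0073]
eef_rot: [2.227, 2.216, 0.0]
contact_force: [-0.5, 0.1, -1.9]
opening: 0.0562
grip_force: 63.8
time: 11.77
eef_pos: [0.4366, 0.2904, 0.0681]
eef_rot: [-2.227, -2.215, 0.002]
contact_force: [0.7, -0.4, -2.4]
opening: 0.0557
grip_force: 63.9
time: 12.18
eef_pos: [0.4381, 0.2912, 0.1513]
eef_rot: [2.226, 2.215, 0.009]
contact_force: [-0.3, 0.9, -1.9]
opening: 0.0562
grip_force: 63.9
time: 12.35
eef_pos: [0.4367, 0.2905, 0.1465]
eef_rot: [-2.227, -2.215, 0.002]
contact_force: [-0.9, -1.0, -1.7]
opening: 0.056
grip_force: 63.9
```

```bash
python3 -m creep '[[-0.002,-0.1,0,0,0,0],[-0.004,-0.28,0,0,0,0],[-0.006,-0.48,0,0,0,0],[-0.008,-0.68,0,0,0,0],[-0.01,-0.88,0,0,0,0]]'
python3 -m creep '[[-0.003,-0.2,0,0,0,0],[-0.005,-0.4,0,0,0,0],[-0.0065,-0.58,0,0,0,0],[-0.0075,-0.73,0,0,0,0],[-0.0075,-0.85,0,0,0,0]]'
python3 -m creep '[[0,-0.07,0,0,0,0],[0,-0.11,0,0,0,0],[0,-0.123,0,0,0,0],[0,-0.123,0,0,0,0],[0,-0.123,0,0,0,0]]'
python3 -m creep '[[0,0,-0.05,0,0,0],[0,0,-0.12,0,0,0],[0,0,-0.2,0,0,0],[0,0,-0.27,0,0,0],[0,0,-0.31,0,0,0]]'
python3 -m creep '[[0,0,-0.02,0,0,0],[0,0,-0.03,0,0,0],[0,0,-0.04,0,0,0],[0,0,-0.05,0,0,0],[0,0,-0.05,0,0,0]]'
```

```text
time: 12.77
eef_pos: [0.4338, 0.113, 0.1452]
eef_rot: [-2.225, -2.216, 0.004]
contact_force: [1.2, -0.8, -2.1]
opening: 0.056
grip_force: 64.1
time: 13.18
eef_pos: [0.4323, -0.0577, 0.1455]
eef_rot: [-2.228, -2.212, 0.003]
contact_force: [0.3, 0.4, -1.9]
opening: 0.0556
grip_force: 64.1
time: 13.6
eef_pos: [0.4334, -0.0792, 0.1467]
eef_rot: [-2.226, -2.216, 0.0]
contact_force: [0.7, 0.1, -1.8]
opening: 0.0561
grip_force: 64.1
time: 14.02
eef_pos: [0.4326, -0.0788, 0.0826]
eef_rot: [-2.224, -2.215, 0.002]
contact_force: [-0.5, 0.3, -2.6]
opening: 0.0559
grip_force: 64.1
time: 14.43
eef_pos: [0.4337, -0.08, 0.0756]
eef_rot: [2.227, 2.215, 0.001]
contact_force: [-1.0, -0.4, -1.7]
opening: 0.0559
grip_force: 64.1
```

```bash
python3 -m creep '[[0,0,-0.01,0,0,0],[0,0,-0.02,0,0,0],[0,0,-0.03,0,0,0],[0,0,-0.04,0,0,0],[0,0,-0.05,0,0,0]]'
python3 -m creep '[[0,0,-0.01,0,0,0],[0,0,-0.015,0,0,0],[0,0,-0.02,0,0,0],[0,0,-0.02,0,0,0]]'
```

```text
time: 14.85
eef_pos: [0.4335, -0.08, 0.0651]
eef_rot: [-2.227, -2.216, 0.0]
contact_force: [1.0, -0.3, -1.7]
opening: 0.0557
grip_force: 64.1
time: 15.18
eef_pos: [0.4334, -0.08, 0.061]
eef_rot: [-2.227, -2.215, 0.0]
contact_force: [0.3, -0.3, -2.3]
opening: 0.0561
grip_force: 64.1
```

Foot entered the mouth without contact; final seating by touch.

```bash
python3 -m creep '[[0,0,-0.004,0,0,0],[0,0,-0.008,0,0,0],[0,0,-0.008,0,0,0]]'
python3 -m creep '[[0,0,-0.002,0,0,0],[0,0,-0.003,0,0,0],[0,0,-0.003,0,0,0]]'
```

```text
time: 15.43
eef_pos: [0.4334, -0.08, 0.0595]
eef_rot: [-2.227, -2.216, 0.0]
contact_force: [-0.0, -0.3, -1.7]
opening: 0.0558
grip_force: 64.1
time: 15.68
eef_pos: [0.4335, -0.08, 0.0591]
eef_rot: [-2.227, -2.216, 0.0]
contact_force: [-0.6, 0.4, -1.1]
opening: 0.0561
grip_force: 64.1
```

```bash
python3 -m creep '[[0,0,-0.002,0,0,0],[0,0,-0.004,0,0,0],[0,0,-0.004,0,0,0]]'
python3 -m creep '[[0,0,0,0,0,0],[0,0,0,0,0,0],[0,0,0,0,0,0],[0,0,0,0,0,0]]' 0.7
python3 -m creep '[[0,0,0.05,0,0,0],[0,0,0.15,0,0,0],[0,0,0.3,0,0,0],[0,0,0.45,0,0,0],[0,0,0.6,0,0,0]]'
python3 -m creep '[[0,0,0.12,0,0,0],[0,0,0.22,0,0,0],[0,0,0.28,0,0,0],[0,0,0.3,0,0,0],[0,0,0.3,0,0,0]]'
python3 -m creep '[[0,0,0,0,0,0],[0,0,0,0,0,0]]'
python3 - <<'E'
from h import *
d=snap('wrist','w4'); b=snap('scene','s4')['color']
p=proj(d,[.4333,-.08,.104])[0];print(p)
h=blob(d,(int(p[0])-50,int(p[0])+50,max(0,int(p[1])-60),int(p[1])+50),'w');v=h[:,1];print(h.min(0),h.max(0))
P=np.array([cast(d,x+.5,y+.5,.104)[:2] for x,y in h[v>v.min()+.75*np.ptp(v)]]);print('rim circ',circ(P))
bb=h[v.argmax()]
print('bot->y',cast(d,bb[0],bb[1]+1,.104)[1]+.0255)
o=np.hstack([cv2.resize(d['color'][80:280,200:460],(390,300)),cv2.resize(b[130:280,280:480],(400,300))])
cv2.imwrite('pics/c3.png',o[...,::-1])
E
```

```text
time: 15.93
eef_pos: [0.4335, -0.08, 0.0582]
eef_rot: [-2.227, -2.216, 0.0]
contact_force: [-0.6, -0.0, -1.8]
opening: 0.0555
grip_force: 64.1
time: 16.27
eef_pos: [0.4337, -0.0801, 0.0586]
eef_rot: [2.227, 2.215, 0.001]
contact_force: [0.4, 0.0, -0.3]
opening: 0.0725
grip_force: 0.0
time: 16.68
eef_pos: [0.4333, -0.08, 0.1804]
eef_rot: [2.227, 2.215, 0.0]
contact_force: [1.3, -0.1, -0.2]
opening: 0.0727
grip_force: 0.0
time: 17.1
eef_pos: [0.4338, -0.0801, 0.2393]
eef_rot: [2.226, 2.215, 0.001]
contact_force: [-0.7, 0.1, -0.1]
opening: 0.0729
grip_force: 0.0
time: 17.27
eef_pos: [0.433, -0.0799, 0.2365]
eef_rot: [-2.226, -2.214, 0.002]
contact_force: [-0.9, 0.4, -0.3]
opening: 0.0727
grip_force: 0.0
[318.84905408 189.64711437]
[288. 141.] [347. 213.]
rim circ (np.float64(0.43226646314315803), np.float64(-0.07811078204323564), np.float64(0.02643959660745606))
bot->y -0.07934864250613963
```

View pics/c3.png

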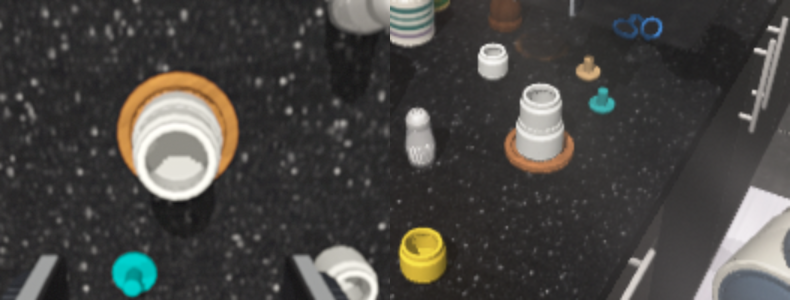

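The medium pot is seated upright and centred in the large one, its rim at (176,163) in the left panel and (541,95) in the right. The bystanders have not moved. Next is the small pot.

```bash
python3 -m creep '[[0.07,-0.06,0,0,0,0],[0.2,-0.17,0,0,0,0],[0.35,-0.3,0,0,0,0],[0.5,-0.43,0,0,0,0],[0.64,-0.55,0,0,0,0]]' 0.5
python3 -m creep '[[0.07,-0.06,0,0,0,0],[0.0975,-0.085,0,0,0,0],[0.0975,-0.085,0,0,0,0],[0.0975,-0.085,0,0,0,0],[0.0975,-0.085,0,0,0,0]]'
python3 - <<'E'
from h import *
d=snap('wrist','w5');print(robot.get_state()['eef_pos'])
p=proj(d,[.581,-.207,.048])[0];print(p)
h=blob(d,(int(p[0])-40,int(p[0])+40,max(0,int(p[1])-40),int(p[1])+40),'w');v=h[:,1];print(h.min(0),h.max(0))
P=np.array([cast(d,x+.5,y+.5,.048)[:2] for x,y in h[v>v.min()+.6*np.ptp(v)]]);print('rim circ',circ(P))
t=h[v.argmin()];b=h[v.argmax()]
print('top->y',cast(d,t[0],t[1],.010)[1]-.024,'bot->y',cast(d,b[0],b[1]+1,.048)[1]+.0205)
l=h[h[:,0].argmin()];r=h[h[:,0].argmax()];print((cast(d,*l,.038)+cast(d,r[0]+1,r[1],.038))/2)
E
```

```text
time: 17.78
eef_pos: [0.5625, -0.1913, 0.237]
eef_rot: [-2.226, -2.215, 0.001]
contact_force: [0.2, 0.4, -0.1]
opening: 0.064
grip_force: 0.0
time: 18.2
eef_pos: [0.5804, -0.2061, 0.2387]
eef_rot: [-2.227, -2.216, -0.0]
contact_force: [-0.3, -0.2, -0.4]
opening: 0.0643
grip_force: 0.0
[ 0.5804039  -0.20607138  0.23901792]
[318.4690091  175.65246056]
[296. 150.] [338. 195.]
rim circ (np.float64(0.5801955791607667), np.float64(-0.20724817923065272), np.float64(0.023804503936263238))
top->y -0.20792740446117136 bot->y -0.21080097143294657
[ 0.57989222 -0.20569449  0.038     ]
```

View pics/w5.png

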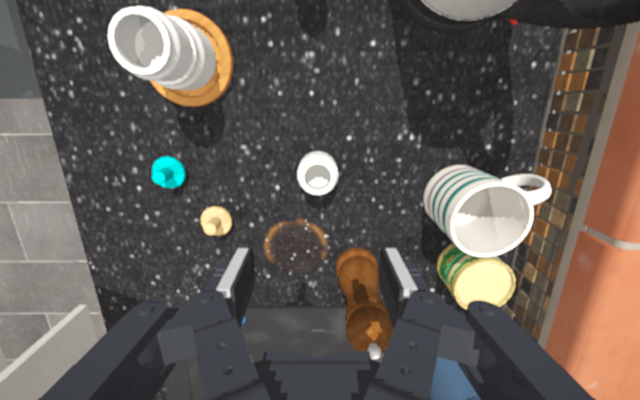

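The small pot shows at (318,173), with the mill leaning in view at (360,300) but clear. I go down to it.

```bash
python3 -m creep '[[-0.005,-0.0065,-0.12,0,0,0],[-0.005,-0.0065,-0.28,0,0,0],[-0.005,-0.0065,-0.44,0,0,0],[-0.005,-0.0065,-0.58,0,0,0],[-0.005,-0.0065,-0.7,0,0,0]]'
python3 -m creep '[[0,0,-0.11,0,0,0],[0,0,-0.22,0,0,0],[0,0,-0.33,0,0,0],[0,0,-0.4,0,0,0],[0,0,-0.45,0,0,0]]'
python3 -m creep '[[0,0,0,0,0,0],[0,0,0,0,0,0],[0,0,0,0,0,0],[0,0,0,0,0,0],[0,0,0,0,0,0]]' -0.4
python3 -m creep '[[0,0,0,0,0,0],[0,0,0,0,0,0],[0,0,0,0,0,0],[0,0,0,0,0,0]]'
python3 -m creep '[[0,0,0.02,0,0,0],[0,0,0.06,0,0,0],[0,0,0.12,0,0,0],[0,0,0.22,0,0,0],[0,0,0.34,0,0,0]]'
python3 -m creep '[[0,0,0.14,0,0,0],[0,0,0.28,0,0,0],[0,0,0.4,0,0,0],[0,0,0.5,0,0,0],[0,0,0.56,0,0,0]]'
python3 -m creep '[[0,0,0,0,0,0],[0,0,0,0,0,0]]'
```

```text
time: 18.67
eef_pos: [0.5789, -0.2072, 0.0968]
eef_rot: [-2.226, -2.216, 0.0]
contact_force: [-0.2, -0.1, 0.6]
opening: 0.0641
grip_force: 0.0
time: 19.08
eef_pos: [0.579, -0.2074, 0.007]
eef_rot: [-2.226, -2.215, 0.001]
contact_force: [-0.1, 0.7, 0.0]
opening: 0.0643
grip_force: 0.0
time: 19.5
eef_pos: [0.5807, -0.2086, 0.0096]
eef_rot: [2.226, 2.214, 0.001]
contact_force: [0.0, -0.2, -0.4]
opening: 0.047
grip_force: 61.6
time: 19.83
eef_pos: [0.58, -0.2083, 0.0083]
eef_rot: [-2.227, -2.216, 0.0]
contact_force: [-0.2, -0.4, -1.3]
opening: 0.0468
grip_force: 61.6
time: 20.25
eef_pos: [0.5794, -0.208, 0.0767]
eef_rot: [-2.226, -2.214, 0.001]
contact_force: [0.6, -0.3, -1.5]
opening: 0.0469
grip_force: 61.7
time: 20.67
eef_pos: [0.5808, -0.2086, 0.1935]
eef_rot: [2.223, 2.212, 0.004]
contact_force: [0.4, 0.8, -0.5]
opening: 0.0465
grip_force: 61.7
time: 20.83
eef_pos: [0.5803, -0.2084, 0.1891]
eef_rot: [2.226, 2.215, 0.001]
contact_force: [-0.6, 0.4, -1.9]
opening: 0.047
grip_force: 61.7
```

```bash
python3 -m creep '[[-0.06,0.053,0,0,0,0],[-0.18,0.158,0,0,0,0],[-0.32,0.281,0,0,0,0],[-0.46,0.404,0,0,0,0],[-0.59,0.519,0,0,0,0]]'
python3 -m creep '[[-0.09,0.08,0,0,0,0],[-0.13,0.115,0,0,0,0],[-0.1425,0.125,0,0,0,0],[-0.1425,0.125,0,0,0,0],[-0.1425,0.125,0,0,0,0]]'
python3 -m creep '[[0,0,-0.04,0,0,0],[0,0,-0.12,0,0,0],[0,0,-0.2,0,0,0],[0,0,-0.27,0,0,0],[0,0,-0.32,0,0,0]]'
python3 -m creep '[[0,0,-0.02,0,0,0],[0,0,-0.03,0,0,0],[0,0,-0.03,0,0,0],[0,0,-0.03,0,0,0]]'
python3 - <<'E'
from h import *
s=robot.get_state();print(s['eef_pos'])
d=snap('wrist','w6'); b=snap('scene','s6')['color']
o=np.hstack([cv2.resize(d['color'][100:360,180:460],(320,300)),cv2.resize(b[120:240,290:450],(400,300))])
cv2.imwrite('pics/c4.png',o[...,::-1])
E
```

```text
time: 21.25
eef_pos: [0.4598, -0.1033, 0.1855]
eef_rot: [-2.225, -2.212, 0.003]
contact_force: [0.8, 0.9, -0.4]
opening: 0.047
grip_force: 62.0
time: 21.67
eef_pos: [0.4336, -0.0798, 0.1873]
eef_rot: [-2.227, -2.215, 0.001]
contact_force: [0.2, -0.0, -2.1]
opening: 0.0471
grip_force: 62.0
time: 22.08
eef_pos: [0.4331, -0.0799, 0.1215]
eef_rot: [-2.226, -2.213, 0.003]
contact_force: [-0.5, 1.0, -1.1]
opening: 0.0469
grip_force: 62.1
time: 22.42
eef_pos: [0.4339, -0.0797, 0.119]
eef_rot: [2.227, 2.215, 0.001]
contact_force: [-0.1, -0.1, -0.5]
opening: 0.0466
grip_force: 62.0
[ 0.43391454 -0.07972606  0.11899084]
```

View pics/c4.png

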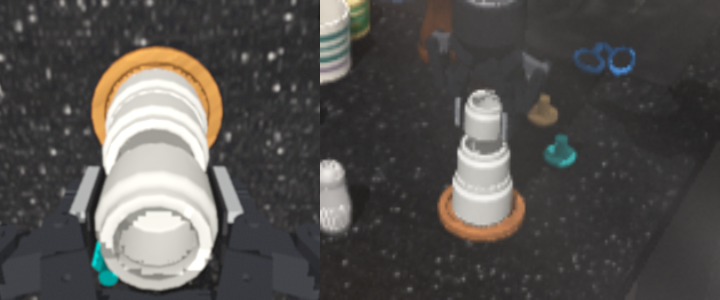

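The small pot is held upright just above the medium pot's mouth and in line with it, at (483,115) over (484,150) in the right panel. I lower it in.

```bash
python3 -m creep '[[0,0,-0.01,0,0,0],[0,0,-0.02,0,0,0],[0,0,-0.03,0,0,0],[0,0,-0.04,0,0,0],[0,0,-0.05,0,0,0]]'
python3 -m creep '[[0,0,-0.008,0,0,0],[0,0,-0.015,0,0,0],[0,0,-0.02,0,0,0],[0,0,-0.025,0,0,0],[0,0,-0.025,0,0,0]]'
python3 -m creep '[[0,0,-0.003,0,0,0],[0,0,-0.005,0,0,0],[0,0,-0.005,0,0,0]]'
```

```text
time: 22.93
eef_pos: [0.4334, -0.0795, 0.108]
eef_rot: [-2.227, -2.216, 0.0]
contact_force: [-0.7, -0.1, -1.9]
opening: 0.0463
grip_force: 62.0
time: 23.35
eef_pos: [0.4334, -0.0794, 0.103]
eef_rot: [-2.227, -2.215, 0.0]
contact_force: [0.2, -0.4, -0.6]
opening: 0.0467
grip_force: 62.0
time: 23.6
eef_pos: [0.4335, -0.0795, 0.1022]
eef_rot: [-2.227, -2.216, 0.0]
contact_force: [-0.5, 0.8, 0.2]
opening: 0.047
grip_force: 62.0
```

```bash
python3 -m creep '[[0,0,-0.002,0,0,0],[0,0,-0.004,0,0,0],[0,0,-0.004,0,0,0]]'
```

```text
time: 23.85
eef_pos: [0.4336, -0.0795, 0.1019]
eef_rot: [2.227, 2.216, 0.0]
contact_force: [-1.7, 2.1, 1.6]
opening: 0.0468
grip_force: 62.3
```

```bash
python3 -m creep '[[0,0,0,0,0,0],[0,0,0,0,0,0],[0,0,0,0,0,0],[0,0,0,0,0,0]]' 0.5
python3 -m creep '[[0,0,0.05,0,0,0],[0,0,0.15,0,0,0],[0,0,0.3,0,0,0],[0,0,0.45,0,0,0],[0,0,0.6,0,0,0]]'
python3 -m creep '[[0,0,0.12,0,0,0],[0,0,0.2,0,0,0],[0,0,0.24,0,0,0],[0,0,0.24,0,0,0],[0,0,0.24,0,0,0]]'
python3 -m creep '[[0,0,0,0,0,0],[0,0,0,0,0,0]]'
python3 - <<'E'
from h import *
d=snap('wrist','w7');print(robot.get_state()['eef_pos'])
p=proj(d,[.4335,-.0795,.142])[0];print(p)
h=blob(d,(int(p[0])-50,int(p[0])+50,max(0,int(p[1])-70),int(p[1])+50),'w');v=h[:,1];print(h.min(0),h.max(0))
b=h[v.argmax()];P=np.array([cast(d,x+.5,y+.5,.142)[:2] for x,y in h[v>v.max()-16]]);print(circ(P),'bot->y',cast(d,b[0],b[1]+1,.142)+[0,.0205,0])
E
python3 -m creep '[[0.005,-0.08,0,0,0,0],[0.015,-0.23,0,0,0,0],[0.03,-0.42,0,0,0,0],[0.045,-0.62,0,0,0,0],[0.055,-0.8,0,0,0,0]]' 0
python3 -m creep '[[0.01,-0.13,0,0,0,0],[0.0125,-0.1875,0,0,0,0],[0.0125,-0.1875,0,0,0,0],[0.0125,-0.1875,0,0,0,0],[0.0125,-0.1875,0,0,0,0]]'
python3 - <<'E'
from h import *
d=snap('wrist','w8');print(robot.get_state()['eef_pos'])
p=proj(d,[.447,-.277,.014])[0];print(p)
h=blob(d,(int(p[0])-35,int(p[0])+35,int(p[1])-35,int(p[1])+35),'o');v=h[:,1];print(h.min(0),h.max(0))
P=np.array([cast(d,x+.5,y+.5,.014)[:2] for x,y in h[v<v.min()+.6*np.ptp(v)]]);print('disc',circ(P))
a=h[v.argmin()];b=h[v.argmax()];print('top->',cast(d,a[0],a[1],.008)-[0,.02,0],'bot knob or disc',cast(d,b[0],b[1]+1,.038)+[0,.008,0],cast(d,b[0],b[1]+1,.014)+[0,.02,0])
l=h[h[:,0].argmin()];r=h[h[:,0].argmax()];print((cast(d,*l,.014)+cast(d,r[0]+1,r[1],.014))/2)
o=np.hstack([cv2.resize(load('w7')['color'][80:300,200:440],(327,300)),cv2.resize(d['color'][80:280,220:420],(300,300))])
cv2.imwrite('pics/c5.png',o[...,::-1])
E
```

```text
time: 24.18
eef_pos: [0.4336, -0.0797, 0.1015]
eef_rot: [2.227, 2.215, -0.0]
contact_force: [0.4, 0.7, 0.2]
opening: 0.0642
grip_force: 0.0
time: 24.6
eef_pos: [0.4333, -0.0795, 0.2235]
eef_rot: [2.227, 2.215, 0.0]
contact_force: [0.1, 1.0, 0.8]
opening: 0.0642
grip_force: 0.0
time: 25.02
eef_pos: [0.4335, -0.0795, 0.2692]
eef_rot: [-2.227, -2.216, 0.0]
contact_force: [0.5, 0.0, -0.9]
opening: 0.0641
grip_force: 0.0
time: 25.18
eef_pos: [0.4331, -0.0794, 0.2678]
eef_rot: [-2.225, -2.214, 0.002]
contact_force: [0.4, 0.7, 0.2]
opening: 0.0641
grip_force: 0.0
[ 0.43312943 -0.07941904  0.26796284]
[319.03624818 191.68112648]
[291. 139.] [344. 213.]
(np.float64(0.4320596452471951), np.float64(-0.07925576160900603), np.float64(0.02245097072710424)) bot->y [ 0.436265   -0.08126831  0.142     ]
time: 25.65
eef_pos: [0.4442, -0.2413, 0.2685]
eef_rot: [-2.226, -2.215, 0.001]
contact_force: [-0.9, 0.6, 0.7]
opening: 0.0429
grip_force: 0.0
time: 26.07
eef_pos: [0.4471, -0.2758, 0.2694]
eef_rot: [-2.226, -2.216, -0.001]
contact_force: [-0.0, -0.1, -0.2]
opening: 0.0429
grip_force: 0.0
[ 0.44720158 -0.27563586  0.26970204]
[317.67047634 164.35014121]
[307. 148.] [332. 179.]
disc (np.float64(0.44571564978748246), np.float64(-0.27653980979378445), np.float64(0.021607812702089984))
top-> [ 0.45154458 -0.27604858  0.008     ] bot knob or disc [ 0.44985661 -0.28438349  0.038     ] [ 0.45010854 -0.27868094  0.014     ]
[ 0.44996321 -0.28279374  0.014     ]
```

View pics/c5.png

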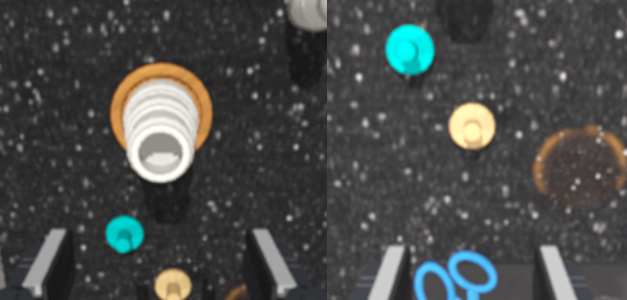

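The left panel shows three pots stacked concentrically, the top mouth at (160,153). In the right panel the lid disc spans (449–496, 102–150), and my mask cut its left edge. I redo the disc from the same picture with a looser mask.

Run:
```python
from h import *
d=load('w8'); g=cv2.cvtColor(d['color'],cv2.COLOR_RGB2GRAY)
m=np.zeros_like(g);m[135:195,290:345]=(g[135:195,290:345]>105)
m=cv2.morphologyEx(m,cv2.MORPH_OPEN,np.ones((5,5)))
c=max(cv2.findContours(m,0,1)[0],key=cv2.contourArea).reshape(-1,2);h=cv2.convexHull(c).reshape(-1,2)
print(h.min(0),h.max(0));P=np.array([cast(d,x+.5,y+.5,.012)[:2] for x,y in h]);print(circ(P),(P.max(0)+P.min(0))/2,np.ptp(P,axis=0))
```

```text
[301 148] [331 178]
(np.float64(0.445580956209551), np.float64(-0.2772653860038746), np.float64(0.021432643560328545)) [ 0.44540917 -0.27657842] [0.04064367 0.04104679]
```

```bash
python3 -m creep '[[-0.0065,-0.001,-0.12,0,0,0],[-0.0065,-0.001,-0.28,0,0,0],[-0.0065,-0.001,-0.46,0,0,0],[-0.0065,-0.001,-0.64,0,0,0],[-0.0065,-0.001,-0.8,0,0,0]]'
python3 -m creep '[[0,0,-0.12,0,0,0],[0,0,-0.24,0,0,0],[0,0,-0.34,0,0,0],[0,0,-0.42,0,0,0],[0,0,-0.466,0,0,0]]'
python3 -m creep '[[0,0,0,0,0,0],[0,0,0,0,0,0],[0,0,0,0,0,0],[0,0,0,0,0,0],[0,0,0,0,0,0]]' -0.9
python3 -m creep '[[0,0,0,0,0,0],[0,0,0,0,0,0],[0,0,0,0,0,0],[0,0,0,0,0,0],[0,0,0,0,0,0]]'
python3 -m creep '[[0,0,0.02,0,0,0],[0,0,0.06,0,0,0],[0,0,0.12,0,0,0],[0,0,0.22,0,0,0],[0,0,0.34,0,0,0]]'
python3 -m creep '[[0,0,0.14,0,0,0],[0,0,0.28,0,0,0],[0,0,0.42,0,0,0],[0,0,0.52,0,0,0],[0,0,0.6,0,0,0]]'
python3 -m creep '[[0,0,0,0,0,0],[0,0,0,0,0,0]]'
```

```text
time: 26.53
eef_pos: [0.4457, -0.2755, 0.1078]
eef_rot: [2.225, 2.218, 0.0]
contact_force: [-0.3, -0.3, -0.2]
opening: 0.0426
grip_force: 0.0
time: 26.95
eef_pos: [0.4451, -0.2752, 0.0143]
eef_rot: [-2.223, -2.216, 0.0]
contact_force: [-0.6, 0.5, -0.7]
opening: 0.0428
grip_force: 0.0
time: 27.37
eef_pos: [0.4464, -0.2776, 0.0177]
eef_rot: [2.226, 2.214, 0.001]
contact_force: [0.3, 0.6, -0.0]
opening: 0.0136
grip_force: 58.5
time: 27.78
eef_pos: [0.4463, -0.2776, 0.0173]
eef_rot: [2.226, 2.214, 0.001]
contact_force: [-0.0, 0.2, 5.4]
opening: 0.0138
grip_force: 59.1
time: 28.2
eef_pos: [0.4449, -0.2767, 0.0842]
eef_rot: [-2.225, -2.214, 0.001]
contact_force: [1.3, -0.2, 0.0]
opening: 0.014
grip_force: 58.5
time: 28.62
eef_pos: [0.446, -0.2775, 0.2081]
eef_rot: [2.225, 2.213, 0.001]
contact_force: [-0.7, -0.1, 0.3]
opening: 0.0138
grip_force: 58.6
time: 28.78
eef_pos: [0.446, -0.2775, 0.2056]
eef_rot: [2.226, 2.214, 0.001]
contact_force: [-0.5, 0.5, -0.8]
opening: 0.0134
grip_force: 58.5
```

```bash
python3 -m creep '[[-0.004,0.07,0,0,0,0],[-0.013,0.21,0,0,0,0],[-0.024,0.39,0,0,0,0],[-0.036,0.58,0,0,0,0],[-0.047,0.76,0,0,0,0]]'
python3 -m creep '[[-0.008,0.13,0,0,0,0],[-0.013,0.2,0,0,0,0],[-0.014,0.2275,0,0,0,0],[-0.014,0.2275,0,0,0,0],[-0.014,0.2275,0,0,0,0]]'
python3 -m creep '[[0,0,-0.04,0,0,0],[0,0,-0.1,0,0,0],[0,0,-0.16,0,0,0],[0,0,-0.2,0,0,0],[0,0,-0.2,0,0,0]]'
python3 -m creep '[[0,0,0,0,0,0],[0,0,0,0,0,0]]'
python3 - <<'E'
from h import *
s=robot.get_state();print(s['eef_pos'])
d=snap('wrist','w9'); b=snap('scene','s9')['color']
o=np.hstack([cv2.resize(d['color'][100:360,180:460],(320,300)),cv2.resize(b[120:240,290:450],(400,300))])
cv2.imwrite('pics/c6.png',o[...,::-1])
E
```

```text
time: 29.2
eef_pos: [0.4349, -0.1228, 0.2021]
eef_rot: [-2.225, -2.212, 0.002]
contact_force: [1.3, -0.6, 0.4]
opening: 0.0142
grip_force: 58.6
time: 29.62
eef_pos: [0.4331, -0.0797, 0.2033]
eef_rot: [-2.226, -2.215, 0.002]
contact_force: [0.6, 0.3, -0.4]
opening: 0.014
grip_force: 58.6
time: 30.03
eef_pos: [0.4322, -0.0798, 0.1608]
eef_rot: [-2.225, -2.211, 0.004]
contact_force: [-1.4, 0.5, -0.2]
opening: 0.0139
grip_force: 58.6
time: 30.2
eef_pos: [0.4336, -0.0799, 0.1644]
eef_rot: [2.227, 2.215, 0.0]
contact_force: [0.3, -0.1, -0.7]
opening: 0.0137
grip_force: 58.6
[ 0.4335654  -0.07987567  0.16444731]
```

View pics/c6.png

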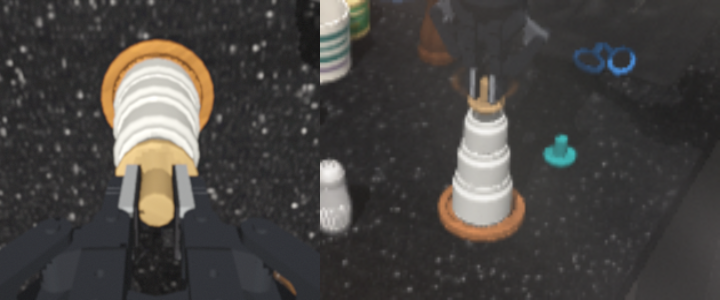

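The lid is held upright just above the small pot's mouth, at (485,100) in the right panel and in line with the stack. I lower it.

```bash
python3 -m creep '[[0,0,-0.01,0,0,0],[0,0,-0.02,0,0,0],[0,0,-0.03,0,0,0],[0,0,-0.04,0,0,0],[0,0,-0.045,0,0,0]]'
python3 -m creep '[[0,0,-0.005,0,0,0],[0,0,-0.01,0,0,0],[0,0,-0.015,0,0,0],[0,0,-0.02,0,0,0],[0,0,-0.02,0,0,0]]'
python3 -m creep '[[0,0,-0.002,0,0,0],[0,0,-0.004,0,0,0],[0,0,-0.004,0,0,0]]'
```

```text
time: 30.72
eef_pos: [0.4334, -0.0797, 0.1548]
eef_rot: [-2.227, -2.215, 0.0]
contact_force: [0.0, 0.1, -1.3]
opening: 0.0136
grip_force: 58.6
time: 31.13
eef_pos: [0.4336, -0.0797, 0.1515]
eef_rot: [2.227, 2.215, 0.0]
contact_force: [-0.5, -0.4, 0.1]
opening: 0.0138
grip_force: 58.6
time: 31.38
eef_pos: [0.4337, -0.0797, 0.1513]
eef_rot: [2.227, 2.215, 0.001]
contact_force: [-2.0, 0.1, 5.2]
opening: 0.0135
grip_force: 59.1
```

```bash
python3 -m creep '[[0,0,0,0,0,0],[0,0,0,0,0,0],[0,0,0,0,0,0],[0,0,0,0,0,0],[0,0,0,0,0,0]]' -0.2
python3 -m creep '[[0,0,0.05,0,0,0],[0,0,0.12,0,0,0],[0,0,0.22,0,0,0],[0,0,0.34,0,0,0],[0,0,0.46,0,0,0]]'
python3 -m creep '[[-0.03,-0.15,0,0,0,0],[-0.03,-0.3,0,0,0,0],[-0.03,-0.5,0,0,0,0],[-0.03,-0.65,0,0,0,0],[-0.03,-0.75,0,0,0,0]]'
python3 -m creep '[[0,0,0,0,0,0],[0,0,0,0,0,0],[0,0,0,0,0,0]]'
python3 - <<'E'
from h import *
a=snap('top','t10')['color']; b=snap('scene','s10')['color']
o=np.vstack([cv2.resize(b[100:310,180:440],(372,300)),]) 
o=np.hstack([o,cv2.resize(a[140:290,160:500],(420,300))])
cv2.imwrite('pics/c7.png',o[...,::-1])
E
```

```text
time: 31.8
eef_pos: [0.4334, -0.0797, 0.1502]
eef_rot: [-2.227, -2.215, 0.0]
contact_force: [-0.4, -0.6, 0.6]
opening: 0.0341
grip_force: 0.0
time: 32.22
eef_pos: [0.4334, -0.0797, 0.2449]
eef_rot: [2.227, 2.215, 0.001]
contact_force: [-0.3, -0.2, 0.3]
opening: 0.034
grip_force: 0.0
time: 32.63
eef_pos: [0.4273, -0.2325, 0.2441]
eef_rot: [2.228, 2.212, -0.0]
contact_force: [-0.9, 0.8, 0.2]
opening: 0.0341
grip_force: 0.0
time: 32.88
eef_pos: [0.4277, -0.2293, 0.2435]
eef_rot: [2.227, 2.215, 0.001]
contact_force: [-0.3, -0.4, 0.8]
opening: 0.0343
grip_force: 0.0
```

View pics/c7.png

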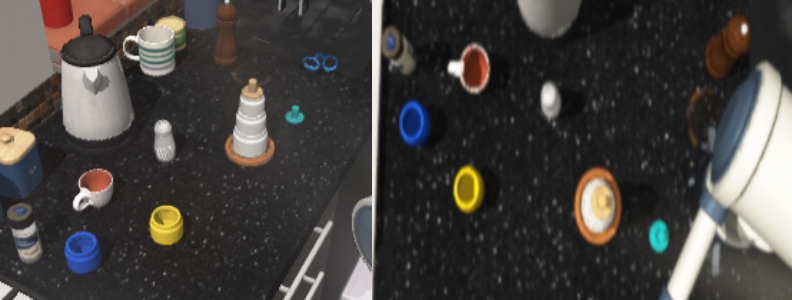

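The full stack stands straight on the stand with the lid on top, at (251,120) in the left panel. The cup, shaker, jar, mill and look-alikes are all standing where they were.

```bash
python3 -c "
from bench import robot
print(robot.job_done())"
```

```text
the job is handed in; nothing more can be done
None
```

The three white pots are stacked large, medium, small on the stand with the pale wooden lid on top; the bystanders and look-alikes looked undisturbed in the last pictures, and the job was handed in at about 33 s of the 104 s allowed.

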